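# Set the bench scale's target pointer to a filled jar

### The arm

A 6-joint arm with a two-finger parallel gripper is mounted at the origin on a cart in front of the work surface, level with it; the furniture and walls round the work are solid. World frame = base frame: x ahead of the robot, y to its left, z up, the work surface at z = 0. Lengths are in mm, angles in rad, forces in N, time in s.
With the tool pointing down it reaches from about 350 to 975 mm from the base axis. Payload 4.9 kg.
Tool frame: the origin (TCP) lies at the very end of the fingers, on their centre line; the grasp point (between the pads) lies env.grasp_offset behind it (env.grasp_offset is the distance from the TCP to the grasp point, in mm); x points along the fingers, z is the direction in which the jaws open and shut, and the axes are right-handed (so a half turn about x gives the same grasp; the last joint's range is limited). The gripper opens to 85 mm and grips with 20 to 120 N. Pads are 22 mm wide; open, the fingers measure 114 mm over their backs; the gripper's body (76 mm by 85 mm) begins 54 mm behind the grasp point. The pads swing forward as they close: fully open they stand 13 mm farther back than shut.
Start: joints at [1.046, 0.053, 1.613, -0, 1.476, -0.119], TCP at [246.709, 574.227, 231.304] pointing down, gripper open.
Joint ranges: [-3.01, 3.01], [-1.01, 2.22], [0.06, 2.58], [-1.02, 4.17], [0.09, 2.62], [-3.14, 3.14]. Speed limits (rad/s): [2.57, 2.57, 3.14, 3.14, 3.14, 3.14].

### API

Orientations are given as [roll, pitch, yaw] about the fixed x, y, z axes, in that order (R = Rz(yaw) Ry(pitch) Rx(roll)).
In Python, from plant import telemetry, optics, hand_in, env gives the robot as it stands.
- The arm moves only by the shell command python3 -m handwheel 'ROWS' [FORCE]. ROWS is JSON, a list of rows, each a list of 3 entries, a list of its own where there are three numbers: the turn, a rotation vector about the world's x, y, z in degrees, then the shift along the world's x, y, z in cm, then the finger opening in cm, from 0 to 8.54. A call has 1 to 20 rows; each row is the pose to reach, as a shift and turn from the pose measured when the call began; what a row does not reach only later rows make up. A row lasts 1/10 s, in which the tool goes at most 50 mm and 8.59 degrees, less where a joint would pass 70% of its speed; a pose out of reach is approached as far as the arm can. A call with a gripper value outside its range is refused whole. The fingers move at their own pace and stop on an object; FORCE is the grip in N (left out, the last holds). Time passes only in rows, so rows that repeat a pose let the fingers close. It gives the time, the measured TCP pose, the force and the opening at its end, in the units of the state.
- telemetry.read_state(): the state, without advancing time (a new reading comes with each control period).
- optics.camera(name): name is "side" or "top" or "wrist"; returns a dict with "frame" (420x560x3 uint8, red, green, blue), "fx", "fy", "cx", "cy" (pixels), "k1" (the pictures are not rectified: a ray, as slopes to the right and down, at radius r is drawn at 1 + k1 r^2 times it, then the intrinsics apply), "pose" (4x4, takes a point from camera to world coordinates); the wrist camera has in their place "tool_from_camera" (4x4, takes a point from camera to tool coordinates, whose origin is the TCP and whose axes are the tool frame's). Camera axes: x right, y down, z forward; pixel columns grow to the right and rows downward; lengths in mm; the calibration is good to about 2 mm. A picture is of the moment at which its call begins: read the wrist's pose just before it. There is no depth.
- hand_in(): hands the job in, once; it reports no verdict.
The state is a dict: "t": time; "qpos": joint angles; "joint_vel": joint speeds; "tau": joint torques, N m; "position": TCP position; "tool_rot": TCP orientation; "contact_force": force on the tool from outside, world axes, zero at the start; "ft_torque": the same for the moment, N m; "width": opening from 0.0 (shut) to 1.0 (fully open).
Only numpy, scipy, OpenCV 4.12 (cv2) and the standard library are available. Lean on these libraries where they do the work, as an engineer would, in place of code of your own. Each camera call takes 0.05 s, during which the arm holds its last target.

### The job

Stand the jar of slip from beside the two little pots upright in the middle of the scale's pan, setting it down and not dropping it. Then turn the black set knob on the scale's sloping face, a little at a time, until the red target pointer on the dial stands at the tip of the black needle, so that the next jars can be filled to the same weight. Leave the jar standing on the pan, and do not disturb the pots.

Things in the scene. Friction and masses are not known exactly. Their poses are not given: they have to be found in the camera images.
- scale: Mechanical bench scale, cream housing 255 x 250 mm, 105 mm high, fixed. Origin: centre of its underside; x to its back (away from the robot at yaw 0), y to its left, z up. Its front face slopes up to the back at 28 degrees to the board (outward normal (-0.469, 0, 0.883) in this frame) and carries the dial (right, as the robot sees it) and set knob (left). The pan is above, at the back.
- pan_top (a point): Centre of the pan's upper side. The pan is a steel plate with a dark grey rubber mat, 125 mm (x) x 200 mm (y), 135 mm above the board when empty, centred 60 mm behind the scale's origin. It stands on a spring of 1 N/mm and sinks as it is loaded (at most 16 mm). Axes as the scale's. To the right of the scale stands a fixed pot with a big one lying tilted on it, 270 mm high in all.
- needle_tip (a point): Tip of the black needle, which shows the load: 49 mm from the dial's centre, behind the dial's clear cover (not to be touched). It points straight up the slope with the pan empty; load turns it clockwise, 200 degrees per kg (5 degrees, one dial stroke, for 25 g). It settles within 0.5 s of the pan being let go.
- target_tip (a point): Inner point of the red triangle on the red target pointer, which turns about the same axis at the dial's rim, 49 mm from the dial's centre: it coincides with the black needle's tip when the two are in line. 5 degrees are 4.3 mm here. Only the set knob moves it.
- dial_centre (a point): Axis of both pointers, at the level of their tips, in the middle of the white dial (138 mm across). Axes: x up the slope of the face, y to the robot's left along the face, z out of the face.
- knob_grip (a point): Point on the set knob's axis at the height to grip it, 30 mm out from the sloping face. Ribbed black round knob, 44 mm in diameter, from 10 to 43 mm out of the face (a steel plate 58 mm wide, 3 mm thick lies under it); grip it at any angle round its axis. z is the axis, out of the face: approach along it, the tool tilted 28 degrees from vertical. x (along its white line) turns with the knob.
- set_knob (a joint): Turn of the set knob in rad, positive counter-clockwise as seen facing it; range -4.5 to 0.5, friction 0.04 N m, stays where it is left. It turns the red target pointer in the same sense by 0.6 of its own angle; at 0 the pointer stands straight up the slope, at negative values clockwise of that.
- slip_jar: Jar of white slip with a black screw lid, 61 mm across (lid 59 mm), 78 mm tall, the lid from 62 mm up; grip its body. Origin: centre of its underside, z up. It holds an unknown amount: 0.2 to 0.4 kg in all. It stands in front of the banding wheel or left of it, near the two little pots, any order; the like jar behind the wheel is not meant and is fixed.
- terracotta_pot: Little terracotta-coloured pot, 58 mm across, 55 mm tall, a bystander. Origin: centre of its underside.
- blue_pot: Little dark blue pot, 58 mm across, 55 mm tall, a bystander. Origin: centre of its underside.
There are look-alikes about, which are no part of the job. What is shaped like the slip_jar but green or purple is not meant.

How it is judged (in metres and radians):
On the way, in this order (a step that is already met when the one before it is completed fails the run):
1. the jar stands upright on the middle of the pan, let go (distance between slip_jar and pan_top below 0.025 m and z of slip_jar in the frame of pan_top below 0.004 m and angle between slip_jar's own z axis and vertical below 0.06 rad and contact force between the fingers and slip_jar below 0.05 N), for 0.2 s.
2. the red target pointer stands at the black needle (distance between target_tip and needle_tip below 0.003 m), for 0.2 s.
At the end, for the whole second after the job is handed in: The jar stands upright (within 3 degrees) and at rest on the pan, within 25 mm of its centre, and the red target pointer's tip stands within 3 mm of the tip of the black needle (distance between slip_jar and pan_top below 0.025 m and z of slip_jar in the frame of pan_top below 0.004 m and angle between slip_jar's own z axis and vertical below 0.06 rad and linear speed of slip_jar below 0.02 m/s and distance between target_tip and needle_tip below 0.003 m); the robot touches nothing.
It fails at once if the jar is dropped (moves faster than 0.5 m/s out of the fingers) (linear speed of slip_jar above 0.5 m/s and contact force between the fingers and slip_jar below 0.01 N).
It fails at once if a little pot is moved by more than 20 mm (distance of any of terracotta_pot, blue_pot from where it was at the start of the episode above 0.02 m).
It also fails if it takes over 64 s, if anything falls off the work surface, if the arm or the gripper's body presses on something with over 40 N, if the wrist force passes 120 N, or if a joint passes its speed limit or range.

## Working session

There is one attempt and no reset: what is moved stays moved. The work goes in short steps, Python scripts to look and compute and a shell command to move; the robot and the scene stay as the last step left them, time stands still between calls to the robot, and variables do not carry over. Pictures are saved under pics/ and viewed, and the job is handed in when it is done.

```bash
ls; mkdir -p pics
python3 - <<'E'
from plant import telemetry, optics, env
import cv2
s=telemetry.read_state();print(s,env.grasp_offset)
for n in("side","top","wrist"):
    c=optics.camera(n);cv2.imwrite(f"pics/{n}0.png",c["frame"][:,:,::-1])
    print(n,{k:(v.tolist() if hasattr(v,'tolist') else v) for k,v in c.items() if k!="frame"})
E
```

```text
pics
{'t': 0.0, 'qpos': array([ 1.04597893e+00,  5.33508889e-02,  1.61428862e+00,  2.89357312e-05,
        1.47598969e+00, -1.18989057e-01]), 'joint_vel': array([ 0.00069336,  0.00047415,  0.00066704, -0.00096016,  0.00056743,
        0.00041338]), 'tau': array([ 4.30131086e-04, -3.93668747e+01, -3.70182180e+01,  1.01206992e-04,
        6.67060143e-03,  2.19800604e-06]), 'position': array([246.41206954, 573.70322795, 230.06993103]), 'tool_rot': array([ 3.00846285,  1.56875958, -2.10975724]), 'contact_force': array([ 1.02541369,  0.52331314, -0.46700475]), 'ft_torque': array([ 0.06222708, -0.01279505, -0.03346739]), 'width': 1.0027929944844114} 18.700000000000003
side {'fx': 469.5131920652688, 'fy': 469.5131920652688, 'cx': 277.04641364882264, 'cy': 207.04160241856005, 'k1': -0.00339937897358817, 'pose': [[0.9862080463267301, -0.09953730139331429, 0.1322346966259263, 408.8788995998901], [-0.164139162975692, -0.48555753557955367, 0.8586572161343254, -694.7366549431995], [-0.021260868704111903, -0.8685195480087061, -0.495198717878691, 593.4254108918977], [0.0, 0.0, 0.0, 1.0]]}
top {'fx'
[... 164 characters left out ...]
06779473476838, 0.19350735658829732, 288.33890789664576], [-0.9994228651014547, 0.031695122645770846, 0.012221125679282926, 145.15266506889063], [-0.018118227845362243, -0.1930445098582263, -0.9810227046472169, 1384.990666345793], [0.0, 0.0, 0.0, 1.0]]}
wrist {'fx': 368.21952139403953, 'fy': 368.21952139403953, 'cx': 280.1792058947277, 'cy': 207.72928646714334, 'k1': -0.0557324480580414, 'tool_from_camera': [[6.819657959681348e-05, -0.29351353403248603, 0.9559549156152631, -142.1065406378253], [-0.0002766544123905096, -0.955954886792635, -0.2935135054467069, 74.64737720451703], [0.9999999594057792, -0.0002444525283144499, -0.00014639466781455113, -0.07428515684204662], [0.0, 0.0, 0.0, 1.0]]}
```

View pics/side0.png

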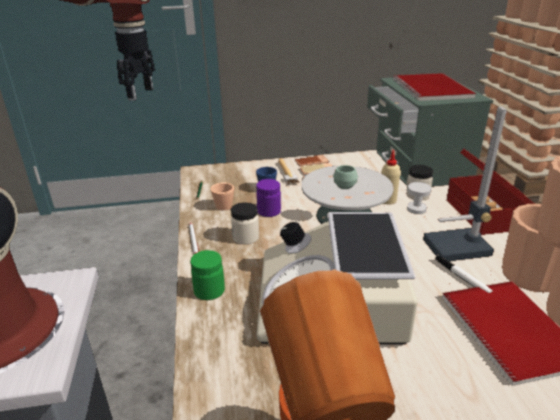

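View pics/top0.png

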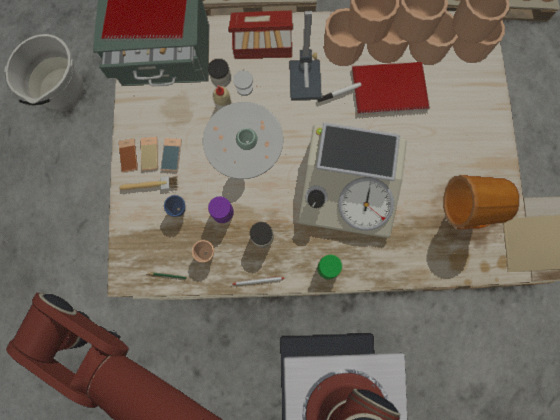

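View pics/wrist0.png

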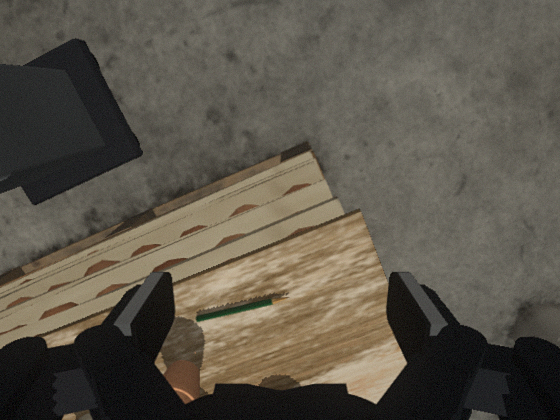

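Candidates for the jar: the black-lidded white jar at top (261,234) / side (245,223); purple at top (220,210); green at top (330,266); a like jar behind the wheel at top (219,69). Only the first is white, in front of the wheel and near the pots. I'll confirm with a crop and measure.

```bash
cat > h.py <<'E'
import numpy as np, cv2
from plant import telemetry, optics, env
from scipy.spatial.transform import Rotation as R
def ray(c,uv,pose=None):
    K=np.array([[c['fx'],0,c['cx']],[0,c['fy'],c['cy']],[0,0,1.]])
    p=cv2.undistortPoints(np.array([[uv]],float),K,np.array([c['k1'],0,0,0.]))[0,0]
    T=np.array(c['pose'] if pose is None else pose)
    return T[:3,3],T[:3,:3]@np.array([p[0],p[1],1.])
def onz(c,uv,z,pose=None):
    o,d=ray(c,uv,pose); return o+d*(z-o[2])/d[2]
def proj(c,P,pose=None):
    T=np.linalg.inv(np.array(c['pose'] if pose is None else pose))
    K=np.array([[c['fx'],0,c['cx']],[0,c['fy'],c['cy']],[0,0,1.]])
    q=cv2.projectPoints(np.array(P,float).reshape(-1,1,3),cv2.Rodrigues(T[:3,:3])[0],T[:3,3],K,np.array([c['k1'],0,0,0.]))[0]
    return q.reshape(-1,2)
def tri(*rs):
    A=0;b=0
    for o,d in rs:
        d=d/np.linalg.norm(d);M=np.eye(3)-np.outer(d,d);A=A+M;b=b+M@o
    return np.linalg.solve(A,b)
def wpose(c,s):
    T=np.eye(4);T[:3,:3]=R.from_euler('xyz',s['tool_rot']).as_matrix();T[:3,3]=s['position']
    return T@np.array(c['tool_from_camera'])
E
python3 - <<'E'
from h import *
s=cv2.imread('pics/side0.png');t=cv2.imread('pics/top0.png')
a=cv2.resize(s[150:310,170:370],None,fx=4,fy=4,interpolation=2)
b=cv2.resize(t[110:290,130:410],None,fx=2.8,fy=2.8,interpolation=2)
cv2.imwrite('pics/sc.png',a[:600]);cv2.imwrite('pics/tc.png',b)
E
```

```text
(no output)
```

View pics/sc.png

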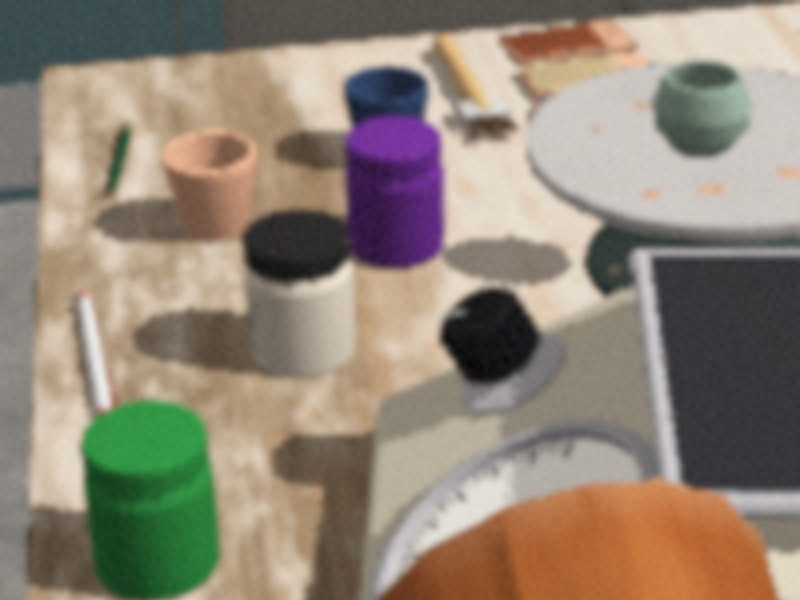

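View pics/tc.png

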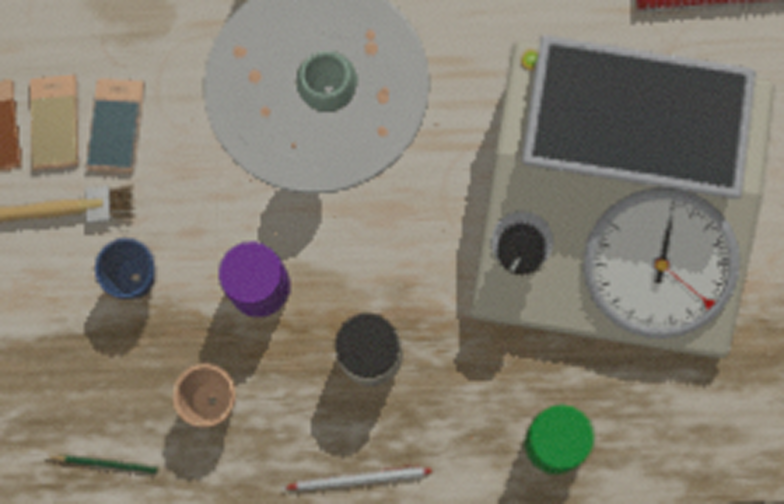

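The crops show the white jar with its black lid at top (261,234), between the terracotta pot, the purple jar and the scale. It is the one meant. The target pointer is already about 120° clockwise.

Run:
```python
from h import *
c=optics.camera('top');f=c['frame'];hsv=cv2.cvtColor(f,cv2.COLOR_RGB2HSV)
cd=optics.camera('side');fs=cd['frame']
def comp(mask,near):
    n,l,st,ce=cv2.connectedComponentsWithStats(mask.astype(np.uint8))
    k=l[near[1],near[0]]; return l==k,st[k],ce[k]
dark=f.max(2)<62
m,st,ce=comp(dark,(261,232));print('lid',st,ce)
cn=cv2.findContours(m.astype(np.uint8),0,1)[0][0]
(x,y),r=cv2.minEnclosingCircle(cn);print('circ',x,y,r, 'pos',onz(c,(x,y),78),onz(c,tuple(ce),78))
P=onz(c,(x,y),78);Q=onz(c,(x+r,y),78);print('rad',np.linalg.norm(P-Q))
mk,st,ce=comp(dark,(316,199));print('knob',st,ce)
mm,st,ce=comp(f.max(2)<75,(355,150));print('mat',st,ce)
cn=max(cv2.findContours(mm.astype(np.uint8),0,1)[0],key=cv2.contourArea)
rect=cv2.minAreaRect(cn);bx=cv2.boxPoints(rect);print(bx)
W=np.array([onz(c,p,135) for p in bx]);print(W,W.mean(0),[np.linalg.norm(W[i]-W[(i+1)%4]) for i in range(4)])
ap=cv2.approxPolyDP(cn,5,True)[:,0];print(ap)
# side lid
ms,st,ce=comp(fs.max(2)<62,(245,211));print('sidelid',st,ce, onz(cd,tuple(ce),76))
ms,st,ce=comp(fs.max(2)<75,(370,245));print('sidemat',st,ce,onz(cd,tuple(ce),135))
cn=max(cv2.findContours(ms.astype(np.uint8),0,1)[0],key=cv2.contourArea)
ap=cv2.approxPolyDP(cn,4,True)[:,0];print([onz(cd,tuple(p),135).round(1) for p in ap])
for nm,lo,hi,near,z in(("terra",(3,70,90),(18,255,255),(203,248),55),("blue",(105,80,20),(125,255,255),(172,205),55),("purple",(130,100,40),(150,255,255),(220,207),78),("green",(50,100,40),(75,255,255),(330,265),78)):
    m=cv2.inRange(hsv,lo,hi)>0
    m,st,ce=comp(m,near);print(nm,st,ce,onz(c,tuple(ce),z))
```

```text
lid [250 223  22  22 369] [260.68563686 233.23306233]
circ 260.9237365722656 233.22882080078125 11.01121711730957 pos [470.39238134 208.14908773  78.        ] [470.40004801 208.75765254  78.        ]
rad 28.125720398329374
knob [308 190  16  18 223] [315.76681614 198.17488789]
mat [ 321  127   75   49 2774] [358.26351839 150.84498919]
[[320.31213 164.97112]
 [326.31213 125.97111]
 [396.57227 136.78035]
 [390.57227 175.78036]]
[[ 629.93117723   52.8692617   135.        ]
 [ 732.55700742   32.64657999  135.        ]
 [ 698.71548785 -145.7813955   135.        ]
 [ 596.67851626 -122.26343025  135.        ]] [664.47054719 -45.63224601 135.        ] [np.float64(104.59932063762749), np.float64(181.60889538812063), np.float64(104.71216863440392), np.float64(178.26160341300832)]
[[327 127]
 [321 164]
 [390 175]
 [395 137]]
sidelid [232 204  26  16 341] [243.76832845 211.2111437 ] [472.29150218 198.91170856  76.        ]
sidemat [ 334  215   74   57 3442] [367.72457873 243.85967461] [663.30923665 -57.40211261 135.        ]
[array([632.7,  48.1, 135. ]), array([ 599.3, -119.8,  135. ]), array([ 698.8, -141.9,  135. ]), array([730.8,  28.2, 135. ])]
terra [ 109  219  105   44 1225] [179.19265306 241.66367347] [457.53916004 423.82597349  55.        ]
blue [     0      0    560    420 235079] [279.55377554 209.5007976 ] [534.7122958  159.04909129  55.        ]
purple [209 197  24  26 470] [220.18723404 209.03829787] [536.55450634 312.11532726  78.        ]
green [318 255  24  24 457] [329.40262582 266.4726477 ] [380.17845659  37.28857652  78.        ]
```

Run:
```python
from h import *
s=telemetry.read_state();print(R.from_euler('xyz',s['tool_rot']).as_matrix().round(3))
c=optics.camera('top')
for n,p,z in(('terra',(203,250),55),('blue',(175,205),55),('potR',(447,202),220),('potR',(447,202),150)):print(n,onz(c,p,z).round())
```

```text
[[-0.001 -0.919  0.395]
 [-0.001  0.395  0.919]
 [-1.     0.    -0.001]]
terra [434. 361.  55.]
blue [556. 436.  55.]
potR [ 509. -233.  220.]
potR [ 522. -256.  150.]
```

```bash
python3 -m handwheel '[[[0,0,-47],[22.4,-36.5,-3],8.54],[[0,0,-47],[22.4,-36.5,-3],8.54],[[0,0,-47],[22.4,-36.5,-3],8.54],[[0,0,-47],[22.4,-36.5,-3],8.54],[[0,0,-47],[22.4,-36.5,-3],8.54],[[0,0,-47],[22.4,-36.5,-3],8.54],[[0,0,-47],[22.4,-36.5,-3],8.54],[[0,0,-47],[22.4,-36.5,-3],8.54],[[0,0,-47],[22.4,-36.5,-3],8.54],[[0,0,-47],[22.4,-36.5,-3],8.54],[[0,0,-47],[22.4,-36.5,-3],8.54],[[0,0,-47],[22.4,-36.5,-3],8.54],[[0,0,-47],[22.4,-36.5,-3],8.54]]'
python3 - <<'E'
from h import *
s=telemetry.read_state();c=optics.camera('wrist');f=c['frame'];cv2.imwrite('pics/w1.png',f[:,:,::-1])
T=wpose(c,s);print(s['position'],s['qpos'],T[:3,3])
print(proj(c,[[470.4,208.5,78],[470.4,208.5,0]],T))
E
```

```text
t: 1.6
position: [470.1, 210.1, 201.0]
tool_rot: [2.64, 1.57, 2.987]
contact_force: [-0.7, 0.4, 0.2]
width: 1.003
[470.10678797 210.1156202  201.00053942] [ 2.75578058e-01 -1.93683134e-01  1.89780742e+00  2.52587382e-04
  1.43801369e+00 -7.10457920e-02] [444.99088279 280.41774841 343.12874094]
[[279.78065478 201.23216003]
 [279.93110473 178.5779644 ]]
```

View pics/w1.png

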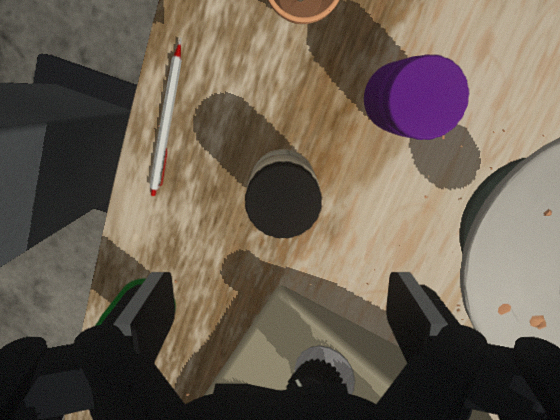

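Run:
```python
from h import *
s=telemetry.read_state();c=optics.camera('wrist');f=c['frame']
m=(f.max(2)<50).astype(np.uint8)
n,l,st,ce=cv2.connectedComponentsWithStats(m);k=l[200,283];print(st[k],ce[k])
cn=max(cv2.findContours((l==k).astype(np.uint8),0,1)[0],key=cv2.contourArea)
e=cv2.fitEllipse(cn);print(e,onz(c,e[0],78,wpose(c,s)))
```

```text
[ 245  162   76   76 4478] [282.5750335  199.31822242]
((282.72064208984375, 199.4334716796875), (74.66007232666016, 75.0992431640625), 11.832523345947266) [472.03553411 210.49695302  78.        ]
```

```bash
python3 -m handwheel '[[[0,0,0],[0.2,0,-5],8.54],[[0,0,0],[0.2,0,-10],8.54],[[0,0,0],[0.2,0,-14],8.54],[[0,0,0],[0.2,0,-16],8.54],[[0,0,0],[0.2,0,-17.5],8.54],[[0,0,0],[0.2,0,-18],8.54],[[0,0,0],[0.2,0,-18],8.54],[[0,0,0],[0.2,0,-18],5],[[0,0,0],[0.2,0,-18],5],[[0,0,0],[0.2,0,-18],5],[[0,0,0],[0.2,0,-18],5],[[0,0,0],[0.2,0,-18],5],[[0,0,0],[0.2,0,-18],5],[[0,0,0],[0.2,0,-18],5]]' 40
python3 - <<'E'
from h import *
c=optics.camera('wrist');cv2.imwrite('pics/w2.png',c['frame'][:,:,::-1])
E
```

```text
t: 3.1
position: [473.3, 210.3, 23.1]
tool_rot: [-0.009, 1.569, 0.338]
contact_force: [-3.0, -1.0, 6.0]
width: 0.686
```

View pics/w2.png

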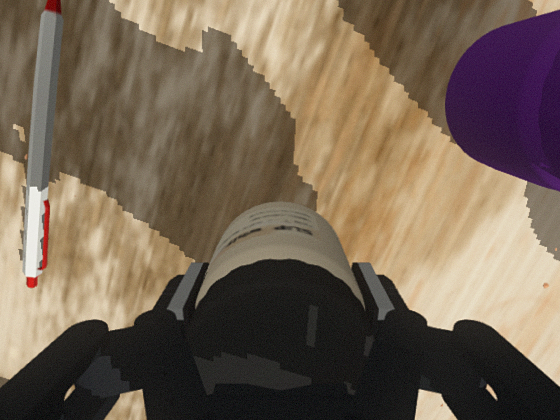

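```bash
python3 -m handwheel '[[[0,0,0],[0,0,1],5],[[0,0,0],[0,0,3],5],[[0,0,0],[0,0,6],5],[[0,0,0],[0,0,9],5],[[0,0,0],[0,0,9],5],[[0,0,0],[0,0,9],5]]' 40
python3 - <<'E'
from h import *
c=optics.camera('wrist');cv2.imwrite('pics/w3.png',c['frame'][:,:,::-1])
c=optics.camera('side');cv2.imwrite('pics/s3.png',cv2.resize(c['frame'][60:320,150:420,::-1],None,fx=2.3,fy=2.3))
E
```

```text
t: 3.75
position: [473.5, 210.4, 113.6]
tool_rot: [-0.025, 1.567, 0.321]
contact_force: [-0.2, 0.3, -4.2]
width: 0.686
```

View pics/w3.png

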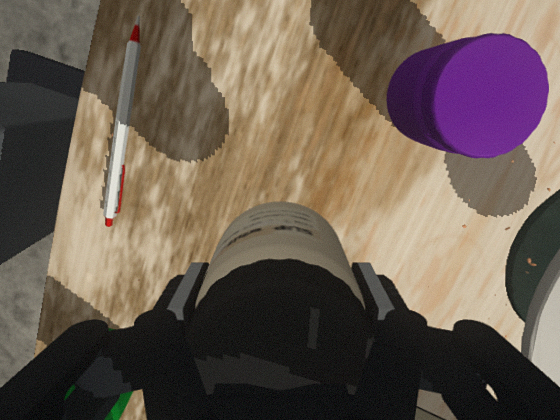

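View pics/s3.png

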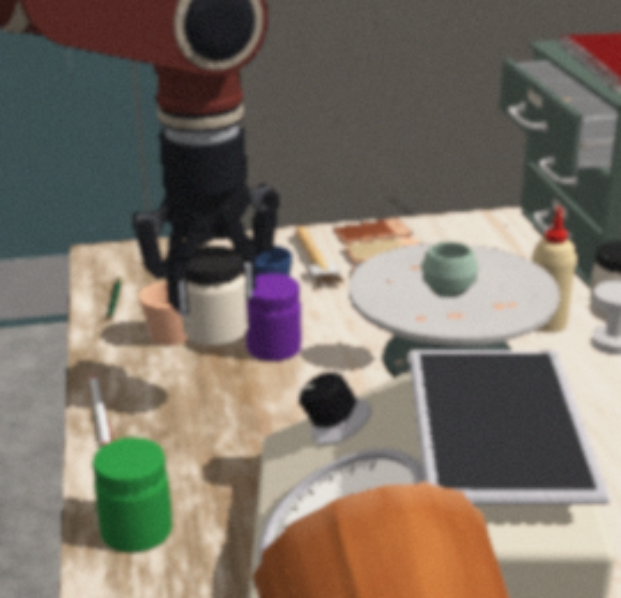

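```bash
python3 -m handwheel '[[[0,0,0],[0,0,4],5],[[0,0,0],[0,0,8],5],[[0,0,0],[2,-3,10],5],[[0,0,0],[4,-6,10],5],[[0,0,0],[6.5,-9,10],5],[[0,0,0],[9,-12,10],5],[[0,0,0],[11.5,-15,10],5],[[0,0,0],[14,-18.5,10],5],[[0,0,0],[16.5,-22,10],5],[[0,0,0],[18.2,-24.5,10],5],[[0,0,0],[19.15,-25.6,10],5],[[0,0,0],[19.15,-25.6,10],5],[[0,0,0],[19.15,-25.6,10],5],[[0,0,0],[19.15,-25.6,10],5],[[0,0,0],[19.15,-25.6,10],5]]' 40
python3 - <<'E'
from h import *
c=optics.camera('side');cv2.imwrite('pics/s4.png',cv2.resize(c['frame'][60:320,200:470,::-1],None,fx=2.3,fy=2.3))
s=telemetry.read_state();c=optics.camera('wrist');cv2.imwrite('pics/w4.png',c['frame'][:,:,::-1])
E
```

```text
t: 5.35
position: [662.9, -44.8, 211.0]
tool_rot: [2.795, 1.569, -3.14]
contact_force: [-0.1, 1.6, -2.8]
width: 0.686
```

View pics/s4.png

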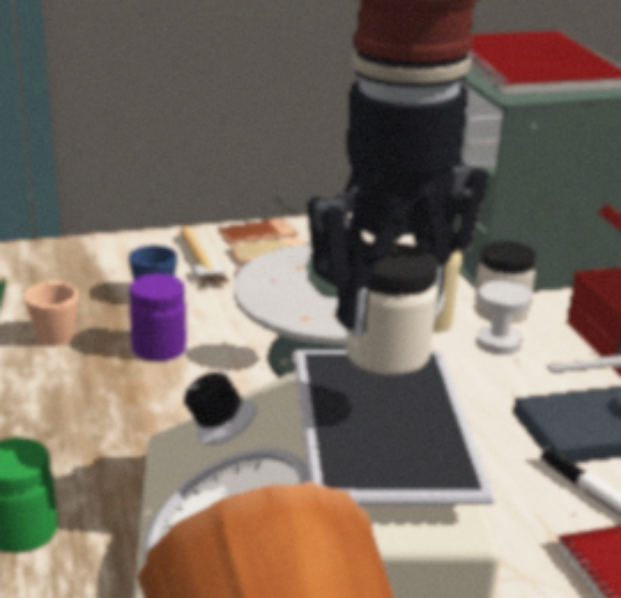

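View pics/w4.png

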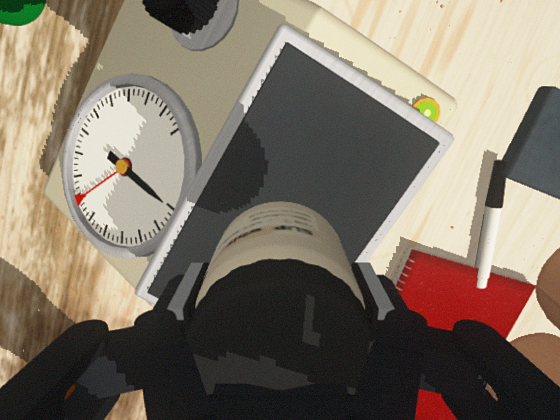

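Run:
```python
from h import *
s=telemetry.read_state();c=optics.camera('wrist');T=wpose(c,s)
a=onz(c,(284,27),135,T);b=onz(c,(452,134),135,T);print(a,b,np.linalg.norm(a-b),T[:3,3])
x=(b-a)/np.linalg.norm(b-a);print(np.degrees(np.arctan2(x[1],x[0])))
y=np.array([-x[1],x[0],0]);print((a+b)/2-100*y, s['position'])
```

```text
[627.33579388  59.76507015 135.        ] [740.65816351  39.68357605 135.        ] 115.08790494117126 [637.99252287  25.17953475 353.45472779]
-10.0488823258157
[666.54814764 -48.74160144 135.        ] [663.08570461 -45.13912132 211.33066365]
```

```bash
python3 -m handwheel '[[[0,0,0],[0.2,-0.15,-2],5],[[0,0,0],[0.2,-0.15,-3.5],5],[[0,0,0],[0.2,-0.15,-4.3],5],[[0,0,0],[0.2,-0.15,-4.7],5],[[0,0,0],[0.2,-0.15,-4.9],5],[[0,0,0],[0.2,-0.15,-5.0],5],[[0,0,0],[0.2,-0.15,-5.0],5],[[0,0,0],[0.2,-0.15,-5.0],5]]' 40; python3 -m handwheel '[[[0,0,0],[0.0,0,-0.2],5],[[0,0,0],[0,0,-0.4],5],[[0,0,0],[0,0,-0.4],5],[[0,0,0],[0,0,-0.4],5]]' 40
```

```text
t: 6.3
position: [665.6, -46.9, 162.2]
tool_rot: [-1.853, 1.57, -1.505]
contact_force: [0.1, 0.2, -3.2]
width: 0.688
t: 6.7
position: [665.5, -46.9, 158.1]
tool_rot: [-2.338, 1.57, -1.991]
contact_force: [1.3, 0.9, -3.6]
width: 0.684
```

```bash
python3 -m handwheel '[[[0,0,0],[0.0,0,-0.2],5],[[0,0,0],[0,0,-0.3],5],[[0,0,0],[0,0,-0.3],5],[[0,0,0],[0,0,-0.3],5]]' 40;  python3 -m handwheel '[[[0,0,0],[0.0,0,-0.2],5],[[0,0,0],[0,0,-0.3],5],[[0,0,0],[0,0,-0.3],5],[[0,0,0],[0,0,-0.3],5]]' 40
python3 - <<'E'
from h import *
s=telemetry.read_state();c=optics.camera('wrist');cv2.imwrite('pics/w5.png',c['frame'][:,:,::-1])
c=optics.camera('side');cv2.imwrite('pics/s5.png',cv2.resize(c['frame'][140:320,270:470,::-1],None,fx=3,fy=3))
E
```

```text
t: 7.1
position: [665.7, -46.9, 155.5]
tool_rot: [-1.365, 1.57, -1.018]
contact_force: [-1.4, 0.9, -1.0]
width: 0.686
t: 7.5
position: [665.7, -47.0, 152.9]
tool_rot: [-1.279, 1.57, -0.931]
contact_force: [-2.8, -0.1, 2.5]
width: 0.681
```

View pics/s5.png

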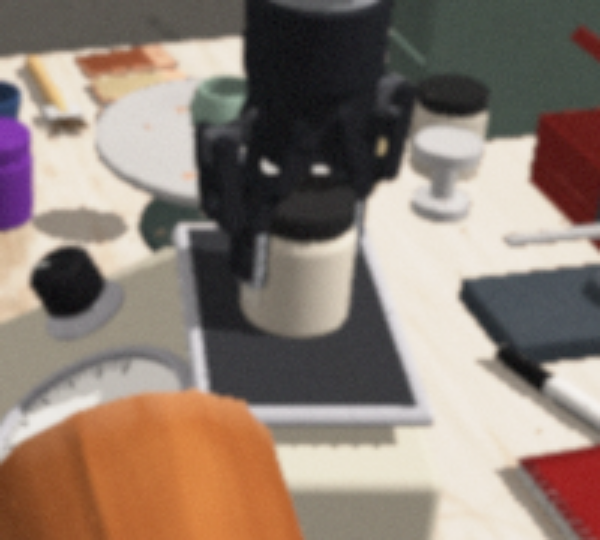

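View pics/w5.png

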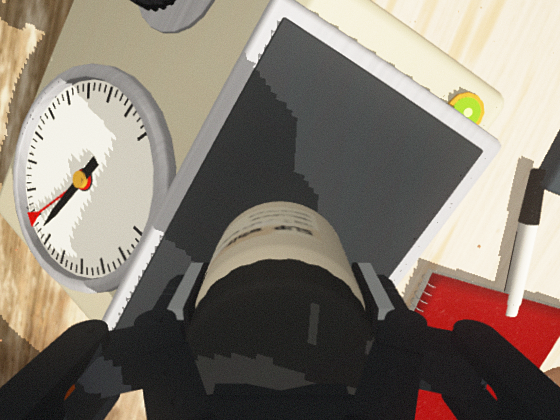

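```bash
python3 -m handwheel '[[[0,0,0],[0.0,0,0.1],5],[[0,0,0],[0,0,0.15],5],[[0,0,0],[0,0,0.15],5],[[0,0,0],[0,0,0.15],6.4],[[0,0,0],[0,0,0.15],6.8],[[0,0,0],[0,0,0.15],7.5],[[0,0,0],[0,0,0.15],8.54],[[0,0,0],[0,0,0.15],8.54],[[0,0,0],[0,0,0.15],8.54],[[0,0,0],[0,0,0.15],8.54]]'
python3 - <<'E'
from h import *
c=optics.camera('wrist');cv2.imwrite('pics/w6.png',c['frame'][:,:,::-1])
E
```

```text
t: 8.6
position: [665.8, -47.0, 154.3]
tool_rot: [-1.22, 1.57, -0.873]
contact_force: [-0.5, 0.6, 0.6]
width: 1.005
```

View pics/w6.png

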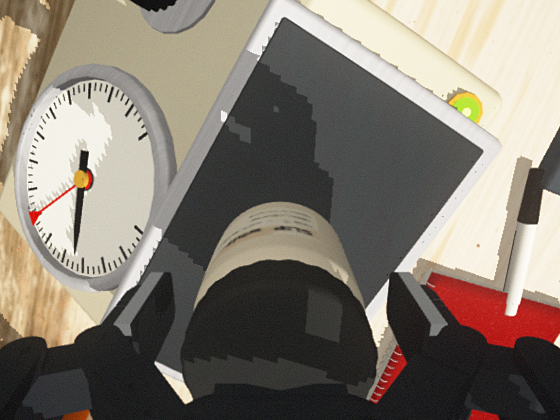

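```bash
python3 -m handwheel '[[[0,0,0],[0,0,2],8.54],[[0,0,0],[0,0,5],8.54],[[0,0,0],[0,0,9],8.54],[[0,0,0],[0,0,13],8.54],[[0,0,0],[0,0,16],8.54],[[0,0,-30],[-3,-2,18],8.54],[[0,0,-30],[-7,-3,18],8.54],[[0,0,-30],[-10,-4,18],8.54],[[0,0,-30],[-10,-4,18],8.54],[[0,0,-30],[-10,-4,18],8.54],[[0,0,-30],[-10,-4,18],8.54],[[0,0,-30],[-10,-4,18],8.54],[[0,0,-30],[-10,-4,18],8.54]]'
python3 - <<'E'
from h import *
s=telemetry.read_state();c=optics.camera('wrist');cv2.imwrite('pics/w7.png',c['frame'][:,:,::-1])
c=optics.camera('top');cv2.imwrite('pics/t7.png',cv2.resize(c['frame'][100:260,270:430,::-1],None,fx=3.7,fy=3.7))
c=optics.camera('side');cv2.imwrite('pics/s7.png',cv2.resize(c['frame'][120:320,200:470,::-1],None,fx=2.9,fy=2.9))
E
```

```text
t: 9.95
position: [566.2, -86.8, 334.1]
tool_rot: [-1.781, 1.57, -1.956]
contact_force: [-0.6, -0.7, -0.1]
width: 0.999
```

View pics/w7.png

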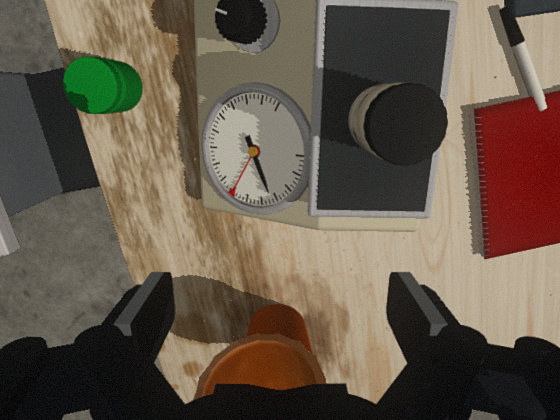

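View pics/t7.png

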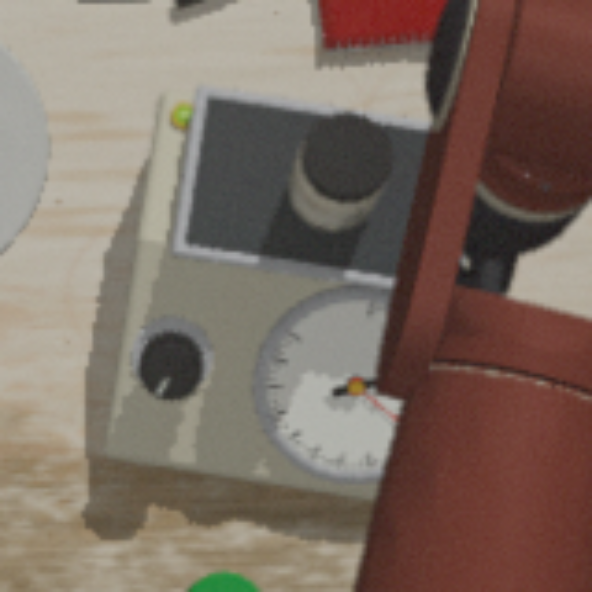

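View pics/s7.png

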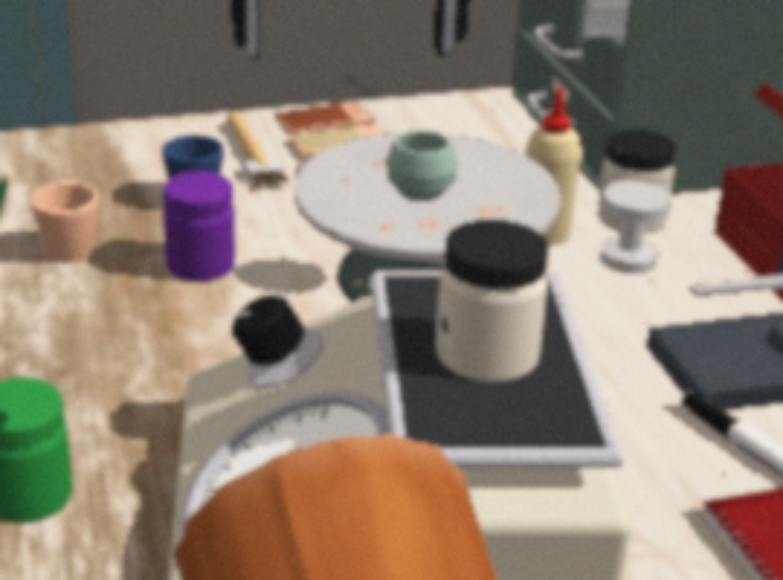

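Run:
```python
from h import *
s=telemetry.read_state();w=optics.camera('wrist');T=wpose(w,s);t=optics.camera('top');d=optics.camera('side')
# knob outer face approx: side (200+268/2.9,120+320/2.9); top (270+170/3.7,100+365/3.7)
k=tri(ray(d,(200+266/2.9,120+318/2.9)),ray(t,(270+170/3.7,100+365/3.7)),ray(w,(241,17),T));print('knob',k)
dc=tri(ray(t,(270+357/3.7,100+386/3.7)),ray(w,(254,151),T));print('dial',dc)
a=np.radians(-11.2);X=np.array([np.cos(a),np.sin(a),0]);Y=np.array([-X[1],X[0],0]);O=np.array([665,-46.5,0])-60*X
for p in(k,dc):print((p-O)@X,(p-O)@Y,p[2])
n=-.469*X+.883*np.array([0,0,1]);print('n',n,'out diff',(k-dc)@n, 'jar check',onz(w,(405,123),78+131,T),onz(t,(270+348/3.7,100+156/3.7),209))
```

```text
knob [553.56422399  64.42965505 100.39061019]
dial [539.63474465 -68.07429697  62.9994329 ]
-70.85984855098795 87.1723613429842 100.39061019401886
-58.78722396219879 -45.51365687260157 62.999432901403374
n [-0.46006797  0.09109591  0.883     ] out diff 38.67847048152159 jar check [663.87794349 -47.3274214  209.        ] [662.91562214 -48.88129839 209.        ]
```

```bash
cat >> h.py <<'E'
a=np.radians(-11.2);X=np.array([np.cos(a),np.sin(a),0]);Y=np.array([-X[1],X[0],0]);Z=np.array([0,0,1.])
n=-.46947*X+.88295*Z;U=.88295*X+.46947*Z
def Rdes(phi):
    p=np.radians(phi);z=np.cos(p)*U+np.sin(p)*Y;x=-n
    return np.column_stack([x,np.cross(z,x),z])
def cmd(phi,P):
    s=telemetry.read_state();R0=R.from_euler('xyz',s['tool_rot'])
    rv=(R.from_matrix(Rdes(phi))*R0.inv()).as_rotvec(degrees=True)
    return rv.round(2),((np.array(P)-s['position'])/10).round(2),s['position'],s['qpos'].round(2)
E
python3 -c "
from h import *
k=np.array([553.6,64.4,100.4])
print(cmd(70,k+110*n), k+110*n)"
```

```text
(array([-21.22, -20.76,  67.44]), array([ -6.29,  16.13, -13.67]), array([565.8756145 , -86.89946378, 334.23709431]), array([-0.28, -0.11,  1.61, -0.  ,  1.65, -0.11])) [502.94180815  74.4305921  197.5245    ]
```

```bash
python3 -m handwheel '[[[0,0,0],[-2,4,0],8.54],[[0,0,0],[-4,8,0],8.54],[[-4,-4,13],[-6,12,-1],8.54],[[-21.2,-20.8,67.4],[-6.3,16.1,-3],6],[[-21.2,-20.8,67.4],[-6.3,16.1,-6],6],[[-21.2,-20.8,67.4],[-6.3,16.1,-9],6],[[-21.2,-20.8,67.4],[-6.3,16.1,-9],6],[[-21.2,-20.8,67.4],[-6.3,16.1,-9],6],[[-21.2,-20.8,67.4],[-6.3,16.1,-9],6],[[-21.2,-20.8,67.4],[-6.3,16.1,-9],6],[[-21.2,-20.8,67.4],[-6.3,16.1,-9],6],[[-21.2,-20.8,67.4],[-6.3,16.1,-9],6],[[-21.2,-20.8,67.4],[-6.3,16.1,-9],6],[[-21.2,-20.8,67.4],[-6.3,16.1,-9],6]]'
python3 - <<'E'
from h import *
s=telemetry.read_state();c=optics.camera('wrist');cv2.imwrite('pics/w8.png',c['frame'][:,:,::-1])
k=np.array([553.6,64.4,100.4]);print(s['qpos'],cmd(70,k+110*n),proj(c,[k],wpose(c,s)))
E
```

```text
t: 11.65
position: [503.2, 74.1, 244.7]
tool_rot: [-1.219, 1.082, -0.195]
contact_force: [-0.4, -0.2, -0.4]
width: 0.706
[ 0.0671304  -0.56360402  2.15304542 -0.13824452  1.08135967 -0.92145645] (array([-0.06,  0.02,  0.07]), array([-0.03,  0.03, -4.7 ]), array([503.21178206,  74.15138043, 244.55517433]), array([ 0.07, -0.56,  2.15, -0.14,  1.08, -0.92])) [[271.07685429 164.54256173]]
```

View pics/w8.png

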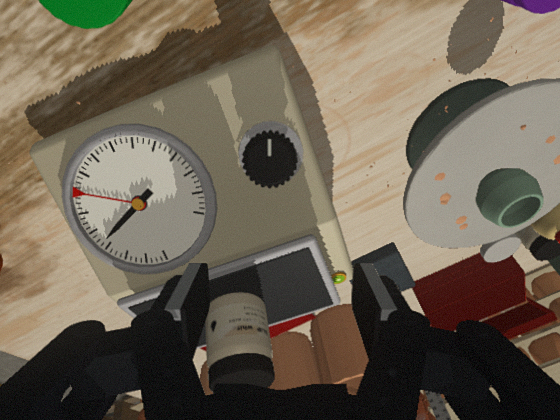

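```bash
cat > ang.py <<'E'
from h import *
E
python3 - <<'E'
from h import *
s=telemetry.read_state();c=optics.camera('wrist');T=wpose(c,s);f=c['frame']
cv2.imwrite('pics/w8d.png',cv2.resize(f[110:290,50:320,::-1],None,fx=2.9,fy=2.9,interpolation=2))
m=(f.max(2)<55).astype(np.uint8);N,l,st,ce=cv2.connectedComponentsWithStats(m)
k=l[165,270];print(st[k],ce[k]);cn=max(cv2.findContours((l==k).astype(np.uint8),0,1)[0],key=cv2.contourArea)
e=cv2.fitEllipse(cv2.convexHull(cn));print(e)
t=optics.camera('top');d=optics.camera('side')
# gold pivot
hs=cv2.cvtColor(f,cv2.COLOR_RGB2HSV);g=cv2.inRange(hs,(12,120,90),(28,255,255));g[:,:100]=0;g[250:]=0;g[:,180:]=0
print('gold',np.argwhere(g).mean(0)[::-1],g.sum()//255)
ht=cv2.cvtColor(t['frame'],cv2.COLOR_RGB2HSV);gt=cv2.inRange(ht,(12,120,90),(28,255,255));gt[:190]=0;gt[220:]=0;gt[:,:350]=0;gt[:,385:]=0
pt=np.argwhere(gt).mean(0)[::-1];print('goldtop',pt,gt.sum()//255)
pw=np.argwhere(g).mean(0)[::-1]
D=tri(ray(c,pw,T),ray(t,pt));print('D',D)
K=tri(ray(c,e[0],T),ray(t,(315.77,198.17)));print('K',K,(K-D)@n,(K-D)@U,(K-D)@Y)
print(np.linalg.norm(K-T[:3,3]))
sh=d['frame'].max(2)<50;
N,l,st,ce=cv2.connectedComponentsWithStats(sh.astype(np.uint8));kk=l[int(120+330/2.9),int(200+270/2.9)];print(st[kk],ce[kk])
o1=ray(d,ce[kk]);print('with side',tri(ray(c,e[0],T),o1))
E
```

```text
[ 242  130   55   58 2273] [269.39023317 159.29696436]
((269.2930603027344, 158.8917236328125), (54.487205505371094, 57.28288650512695), 3.8559272289276123)
gold [134.4454023   84.68390805] 348
goldtop [365.78571429 204.35714286] 14
D [ 575.19652929 -128.70021243 -276.81752647]
K [554.07486587  64.64275367  91.89333426] 352.9107972648943 121.64632151240062 185.55822675635727
305.38627185947917
[281 223  23  22 356] [292.16573034 233.85674157]
with side [554.13535341  64.01507631  91.94000395]
```

View pics/w8d.png

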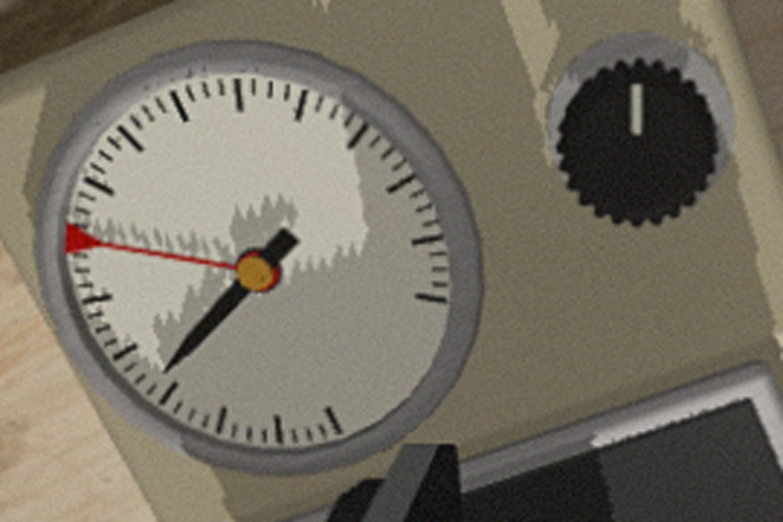

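Run:
```python
from h import *
s=telemetry.read_state();c=optics.camera('wrist');T=wpose(c,s);t=optics.camera('top');d=optics.camera('side')
q=lambda x,y:(50+x/2.9,110+y/2.9)
D=tri(ray(c,q(258,272),T),ray(t,(365.8,204.4)));print('D',D)
def pl(uv,D0):
    o,r=ray(c,uv,T);return o+r*((D0-o)@n)/(r@n)
for h in(0,-5,5):
  D0=D+h*n
  C=pl(q(258,272),D0)
  for nm,p in(('needle',q(164,371)),('tgt',q(100,243)),('rimL',q(36,250)),('rimR',q(484,268)),('rimT',q(240,40)),('rimB',q(285,475))):
    v=pl(p,D0)-C;print(nm,np.degrees(np.arctan2(-(v@Y),v@U)).round(1),np.linalg.norm(v).round(1),end=' ')
  print()
# plate: pixels of visible outline
K=np.array([554.1,64.3,91.9])
# check face height via knob: project axis outer face & plate for hypothesised D face offset
for f0 in(-25,-28,-31):
    F=K+f0*n;print(f0,(F-D)@n,proj(c,[F+43*n,F+3*n,F+43*n+22*U,F+43*n-22*U,F+43*n+22*Y,F+43*n-22*Y],T).round(1).tolist())
print('knob-D',(K-D)@U,(K-D)@Y,(K-D)@n)
```

```text
D [537.96767386 -64.53833276  73.71690828]
needle 66.3 48.8 tgt 121.0 50.8 rimL 116.0 71.8 rimR -70.9 72.0 rimT -158.1 72.0 rimB 19.4 71.2 
needle 66.3 49.6 tgt 121.0 51.6 rimL 116.0 72.9 rimR -70.9 73.1 rimT -158.1 73.2 rimB 19.4 72.3 
needle 66.3 48.1 tgt 121.0 50.1 rimL 116.0 70.6 rimR -70.9 70.9 rimT -158.1 70.9 rimB 19.4 70.1 
-25 -4.6263061211929895 [[269.3, 163.1], [270.6, 155.0], [279.0, 188.9], [259.1, 136.2], [296.0, 153.4], [242.9, 172.7]]
-28 -7.626314471393001 [[269.4, 162.4], [270.7, 154.5], [279.1, 188.0], [259.3, 135.8], [295.9, 152.8], [243.3, 171.9]]
-31 -10.626322821593014 [[269.5, 161.7], [270.7, 154.0], [279.1, 187.1], [259.6, 135.4], [295.7, 152.2], [243.7, 171.1]]
knob-D 0.4135043263141931 129.51807862842568 20.373763463807002
```

Run:
```python
from h import *
s=telemetry.read_state();c=optics.camera('wrist');T=wpose(c,s)
K=np.array([554.1,64.3,91.9]);F=K-28*n
o,r=ray(c,(269.6,159.2),T);P=o+r*((F+43*n-o)@n)/(r@n);F=P-43*n;print('F',F)
print(cmd(70,F+65*n),F+65*n)
```

```text
F [565.01469519  63.14445845  66.0002622 ]
(array([-0.04,  0.02,  0.03]), array([  3.21,  -0.51, -12.08]), array([502.9375222 ,  74.13078098, 244.20113309]), array([ 0.07, -0.56,  2.15, -0.14,  1.08, -0.92])) [535.0803091  69.0716265 123.3920122]
```

```bash
python3 -m handwheel '[[[0,0,0],[1,-0.2,-4],6.5],[[0,0,0],[2,-0.4,-8],6.5],[[0,0,0],[2.8,-0.5,-11],6.5],[[0,0,0],[3.2,-0.5,-12.1],6.5],[[0,0,0],[3.2,-0.5,-12.1],6.5],[[0,0,0],[3.2,-0.5,-12.1],6.5]]'
python3 - <<'E'
from h import *
s=telemetry.read_state();c=optics.camera('wrist');T=wpose(c,s);f=c['frame'];cv2.imwrite('pics/w9.png',f[:,:,::-1])
F=np.array([565,63.1,66]);print(proj(c,[F+43*n,F+3*n],T))
E
```

```text
t: 12.65
position: [535.9, 69.2, 125.0]
tool_rot: [-1.219, 1.08, -0.194]
contact_force: [0.4, -0.4, 0.1]
width: 0.758
[[278.76647938 252.72622531]
 [278.91833142 224.86115749]]
```

View pics/w9.png

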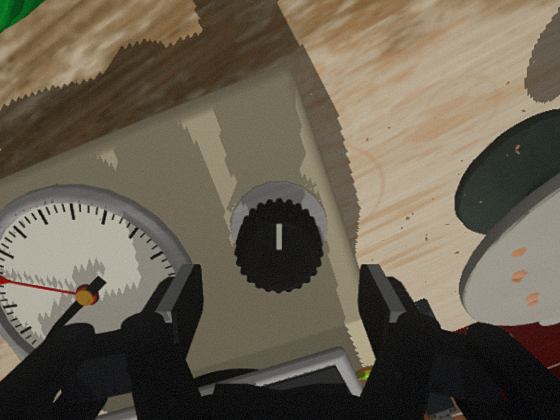

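Run:
```python
from h import *
s=telemetry.read_state();c=optics.camera('wrist');T=wpose(c,s);f=c['frame']
F=np.array([565,63.1,66])
for h in(43,10,3):print(h,np.linalg.inv(T)@np.append(F+h*n,1), proj(c,[F+h*n],T))
im=cv2.resize(f[165:315,210:350,::-1],None,fx=4,fy=4,interpolation=2)
for h,r,col in((43,22,(0,255,0)),(10,22,(0,255,255)),(3,29,(255,0,0))):
    th=np.linspace(0,2*np.pi,60);p=proj(c,[F+h*n+r*(np.cos(q)*U+np.sin(q)*Y) for q in th],T)
    cv2.polylines(im,[((p-[210,165])*4).astype(int)],True,col,1)
cv2.imwrite('pics/w9c.png',im)
```

```text
43 [ -1.04404585  21.17874267 179.72078742   1.        ] [[278.04178032 251.08752208]]
10 [ -1.11702945  11.39397438 211.23675185   1.        ] [[278.23236327 227.58755884]]
3 [ -1.13251081   9.31841747 217.92195643   1.        ] [[278.26581693 223.47285109]]
```

View pics/w9c.png

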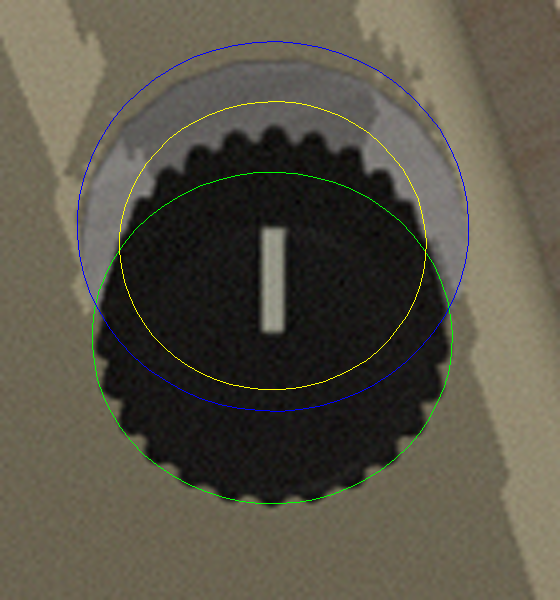

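```bash
python3 -c "
from h import *
print(cmd(70,np.array([565,63.1,66])+10*n))"
```

```text
(array([-0.05,  0.25,  0.02]), array([ 2.41, -0.53, -5.12]), array([536.32284045,  69.29409232, 125.99733367]), array([ 0.05, -0.35,  2.21, -0.16,  0.81, -0.89]))
```

```bash
python3 -m handwheel '[[[0,0,0],[0.6,-0.1,-1.3],6.5],[[0,0,0],[1.2,-0.25,-2.6],6.5],[[0,0,0],[1.8,-0.4,-3.8],6.5],[[0,0,0],[2.2,-0.5,-4.7],6.5],[[0,0,0],[2.4,-0.5,-5.1],6.5],[[0,0,0],[2.4,-0.5,-5.1],6.5],[[0,0,0],[2.4,-0.5,-5.1],6.5]]'
python3 - <<'E'
from h import *
s=telemetry.read_state();c=optics.camera('wrist');T=wpose(c,s);f=c['frame'];cv2.imwrite('pics/w10.png',f[:,:,::-1])
c=optics.camera('side');cv2.imwrite('pics/s10.png',cv2.resize(c['frame'][120:320,200:400,::-1],None,fx=3,fy=3))
E
```

```text
t: 13.45
position: [560.7, 64.4, 75.9]
tool_rot: [-1.218, 1.077, -0.192]
contact_force: [0.2, -0.3, -0.0]
width: 0.761
```

View pics/w10.png

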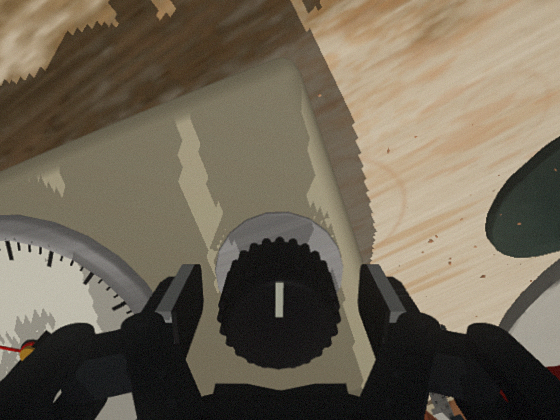

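View pics/s10.png

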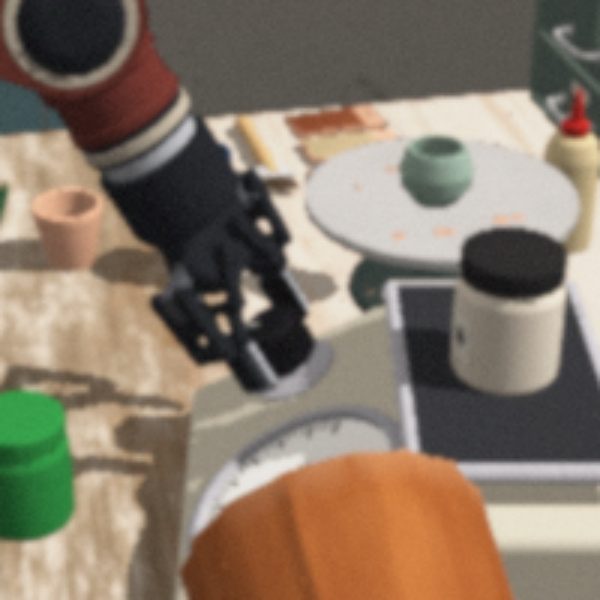

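Run:
```python
from h import *
c=optics.camera('wrist');T=np.array(c['tool_from_camera'])
print([(x,proj(c,[[x,0,0]],T).round(0).tolist(),np.linalg.norm(T[:3,3]-[x,0,0])) for x in(-36,-33,-30,-20,0)])
f=c['frame'];m=(f.max(2)<55).astype(np.uint8);print(np.where(m[240:400,279])[0][[0,-1]]+240,[np.where(m[v,225:340])[0][[0,-1]]+225 for v in(295,305,315)])
```

```text
[(-36, [[281.0, 328.0]], np.float64(129.80794128136145)), (-33, [[281.0, 323.0]], np.float64(132.26959405004146)), (-30, [[281.0, 318.0]], np.float64(134.7530682419519)), (-20, [[281.0, 302.0]], np.float64(143.1742610788618)), (0, [[281.0, 277.0]], np.float64(160.56098002065744))]
[240 399] [array([225, 336]), array([225, 339]), array([225, 339])]
```

```bash
python3 -m handwheel '[[[0,0,0],[0.06,0,-0.25],6.5],[[0,0,0],[0.12,0.02,-0.5],6.5],[[0,0,0],[0.12,0.02,-0.5],6.5],[[0,0,0],[0.12,0.02,-0.5],4],[[0,0,0],[0.12,0.02,-0.5],3],[[0,0,0],[0.12,0.02,-0.5],3],[[0,0,0],[0.12,0.02,-0.5],3],[[0,0,0],[0.12,0.02,-0.5],3]]' 25
python3 - <<'E'
from h import *
s=telemetry.read_state();c=optics.camera('wrist');T=wpose(c,s);f=c['frame'];cv2.imwrite('pics/w11.png',f[:,:,::-1])
print(s['contact_force'],s['ft_torque'],s['position'],s['qpos'])
E
```

```text
t: 14.4
position: [561.5, 64.2, 70.8]
tool_rot: [-1.219, 1.078, -0.194]
contact_force: [-4.4, -1.9, 3.4]
width: 0.51
[-4.36531756 -1.9218971   3.38280792] [-0.30616553  0.63253389 -0.23619463] [561.48897661  64.24355417  70.78565747] [ 0.0358898  -0.19093928  2.18868632 -0.1747474   0.66919197 -0.87857879]
```

View pics/w11.png

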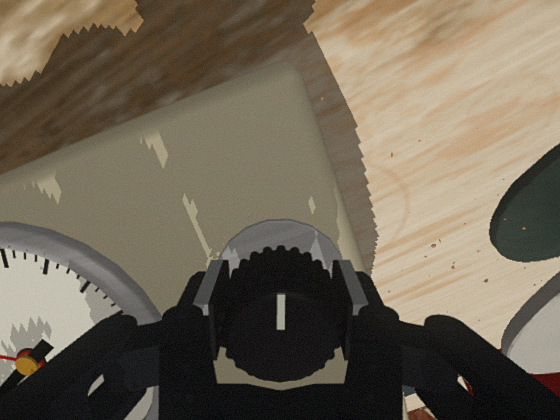

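```bash
python3 -m handwheel '[[[-3.5,0.7,6.6],[0,0,0],3],[[-6.9,1.4,13.2],[0,0,0],3],[[-10.4,2.0,19.9],[0,0,0],3],[[-13.8,2.7,26.5],[0,0,0],3],[[-17.3,3.4,33.1],[0,0,0],3],[[-20.7,4.1,39.7],[0,0,0],3],[[-24.2,4.8,46.4],[0,0,0],3],[[-27.6,5.5,53.0],[0,0,0],3],[[-31.1,6.2,59.6],[0,0,0],3],[[-34.5,6.8,66.2],[0,0,0],3],[[-34.5,6.8,66.2],[0,0,0],3],[[-34.5,6.8,66.2],[0,0,0],3]]' 25
python3 - <<'E'
from h import *
s=telemetry.read_state();c=optics.camera('wrist');T=wpose(c,s);f=c['frame'];cv2.imwrite('pics/w12.png',f[:,:,::-1])
print(s['contact_force'],s['ft_torque'],s['position'],s['qpos'],s['width'])
for n_ in('top','side'):
    c=optics.camera(n_);cv2.imwrite(f'pics/{n_}12.png',c['frame'][:,:,::-1])
E
```

```text
t: 15.65
position: [561.8, 60.3, 71.4]
tool_rot: [-2.536, 1.081, -0.2]
contact_force: [-3.7, -20.7, 4.4]
width: 0.512
[ -3.6538838  -20.7023145    4.39986887] [-2.70582027  0.25570531 -1.51227757] [561.75319735  60.33645456  71.37983449] [ 0.02829264 -0.19132817  2.18704533 -0.17155726  0.67397591 -2.19893129] 0.5118929593003886
```

View pics/w12.png

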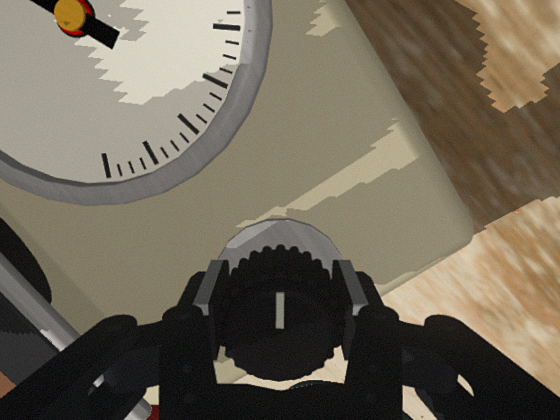

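```bash
python3 -m handwheel '[[[0,0,0],[0,-0.1,0],3],[[-2.3,0.5,4.4],[0,-0.1,0],3],[[-4.6,0.9,8.8],[0,-0.1,0],3],[[-6.9,1.4,13.2],[0,-0.1,0],3],[[-6.9,1.4,13.2],[0,-0.1,0],3],[[-6.9,1.4,13.2],[0,-0.1,0],3]]' 25
python3 - <<'E'
from h import *
s=telemetry.read_state();print(s['contact_force'],s['ft_torque'],s['position'],s['qpos'])
c=optics.camera('wrist');cv2.imwrite('pics/w13.png',c['frame'][:,:,::-1])
zz=R.from_euler('xyz',s['tool_rot']).as_matrix()[:,2];print('phi',np.degrees(np.arctan2(zz@Y,zz@U)))
c=optics.camera('top');cv2.imwrite('pics/t13.png',cv2.resize(c['frame'][100:260,270:430,::-1],None,fx=3.7,fy=3.7))
E
```

```text
t: 16.4
position: [562.3, 59.4, 71.8]
tool_rot: [-2.794, 1.08, -0.199]
contact_force: [1.9, -0.2, -0.3]
width: 0.511
[ 1.89699528 -0.17037938 -0.3259979 ] [0.0689682  0.07558815 0.142159  ] [562.28051894  59.38671527  71.80010889] [ 0.02598026 -0.19181161  2.18697707 -0.16984348  0.67276888 -2.46156526]
phi 159.9071420090038
```

View pics/w13.png

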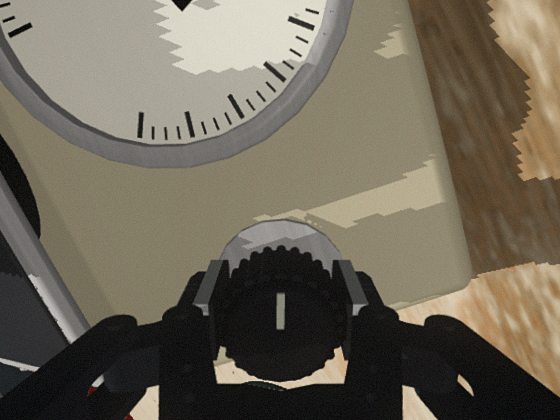

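View pics/t13.png

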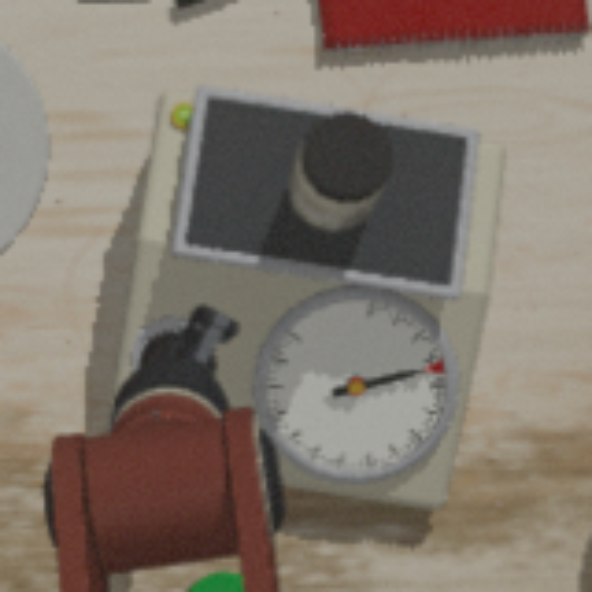

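Run:
```python
from h import *
t=optics.camera('top');f=t['frame'].astype(int)
D=np.array([538,-64.5,73.7])
sub=t['frame'][190:220,350:400,::-1];cv2.imwrite('pics/t13z.png',cv2.resize(sub,None,fx=15,fy=15,interpolation=0))
def pl(uv):
    o,r=ray(t,uv);return o+r*((D-o)@n)/(r@n)
red=(f[:,:,0]-f[:,:,1:].max(2))
y,x=np.mgrid[0:420,0:560];win=(x>370)&(x<398)&(y>190)&(y<220)
w=np.where(win&(red>30),red,0);rc=np.array([(w*x).sum(),(w*y).sum()])/w.sum()
C=pl((365.8,204.4));
def an(p):
    v=pl(p)-C;return np.degrees(np.arctan2(-(v@Y),v@U)).round(2),np.linalg.norm(v).round(1)
print('red',rc,an(rc))
# dark pixels: fit line in dial radius 12..46 right side
dk=[]
for yy in range(190,220):
  for xx in range(350,395):
    v=pl((xx,yy))-C;rr=np.linalg.norm(v)
    if 12<rr<44: 
        val=f[yy,xx].max(); 
        if val<95: dk.append((xx,yy,rr,an((xx,yy))[0],100-val))
dk=np.array(dk);s=dk[:,3]>0;print(dk[s][:,2:4]);print('needle',np.average(dk[s,3],weights=dk[s,4]*dk[s,2]),np.average(dk[~s,3],weights=dk[~s,4]) if (~s).any() else None)
```

```text
red [387.42355606 198.82899207] (np.float64(65.3), np.float64(57.5))
[[35.84914561 61.11      ]
 [38.29422672 62.39      ]
 [40.75617651 63.51      ]
 [43.23214148 64.51      ]
 [22.90755862 56.83      ]
 [25.29472093 59.17      ]
 [27.71691415 61.11      ]
 [30.16572181 62.73      ]
 [32.63517628 64.11      ]
 [35.12094729 65.3       ]
 [37.61982676 66.32      ]
 [40.12939347 67.22      ]
 [12.52780117 49.28      ]
 [14.79932716 54.47      ]
 [17.15938163 58.25      ]
 [19.57598038 61.1       ]
 [22.03053636 63.33      ]
 [24.51166546 65.11      ]
 [27.01206525 66.55      ]
 [29.52686185 67.76      ]
 [32.05269017 68.77      ]
 [13.89166542 64.63      ]
 [16.39417573 67.09      ]
 [18.91890643 68.9       ]
 [21.45802867 70.28      ]
 [24.00699302 71.37      ]]
needle 64.33517598597348 -112.45825136612022
```

View pics/t13z.png

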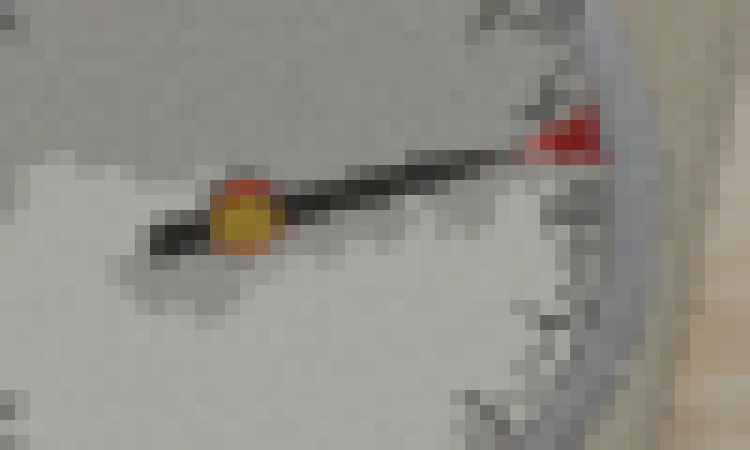

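```bash
python3 -m handwheel '[[[0,0,0],[0,0,0],4.6],[[0,0,0],[0,0,0],5.5],[[0,0,0],[0,0,0],6.5],[[0,0,0],[0,0,0],6.5],[[0,0,0],[0,0,0],6.5],[[0,0,0],[-0.9,0.2,1.8],6.5],[[0,0,0],[-1.8,0.4,3.5],6.5],[[0,0,0],[-3.2,0.6,6.2],6.5],[[0,0,0],[-4.6,0.9,8.8],6.5],[[0,0,0],[-6,1.2,11.5],6.5],[[0,0,0],[-6,1.2,11.5],6.5],[[0,0,0],[-6,1.2,11.5],6.5],[[0,0,0],[-6,1.2,11.5],6.5]]'
python3 - <<'E'
from h import *
s=telemetry.read_state();print(s['contact_force'],s['position'],s['qpos'])
c=optics.camera('wrist');cv2.imwrite('pics/w14.png',c['frame'][:,:,::-1])
E
```

```text
t: 17.85
position: [501.7, 71.3, 185.0]
tool_rot: [-2.796, 1.082, -0.201]
contact_force: [-1.3, -1.7, -1.1]
width: 0.76
[-1.31193893 -1.71271843 -1.11210022] [501.68183214  71.26179213 185.00005873] [ 0.06175129 -0.52454448  2.22757929 -0.14822397  0.96935694 -2.47924085]
```

View pics/w14.png

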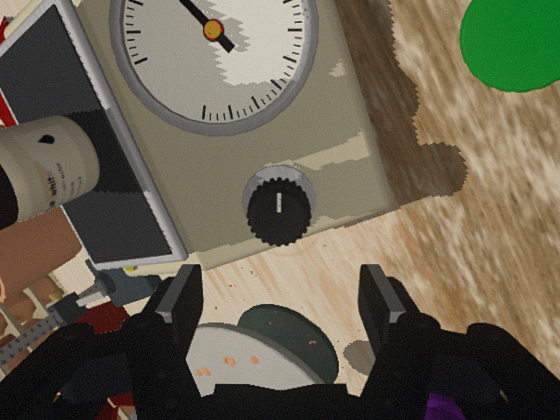

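```bash
python3 -m handwheel '[[[0,0,0],[0,0.2,4],6.5],[[41.4,-8.2,-79.5],[0.1,0.3,6],6.5],[[41.4,-8.2,-79.5],[0.1,0.3,6],6.5],[[41.4,-8.2,-79.5],[0.1,0.3,6],6.5],[[41.4,-8.2,-79.5],[0.1,0.3,6],6.5],[[41.4,-8.2,-79.5],[0.1,0.3,6],6.5],[[41.4,-8.2,-79.5],[0.1,0.3,6],6.5],[[41.4,-8.2,-79.5],[0.1,0.3,6],6.5],[[41.4,-8.2,-79.5],[0.1,0.3,6],6.5],[[41.4,-8.2,-79.5],[0.1,0.3,6],6.5],[[41.4,-8.2,-79.5],[0.1,0.3,6],6.5],[[41.4,-8.2,-79.5],[0.1,0.3,6],6.5],[[41.4,-8.2,-79.5],[0.1,0.3,6],6.5],[[41.4,-8.2,-79.5],[0.1,0.3,6],6.5]]'
python3 - <<'E'
from h import *
s=telemetry.read_state()
c=optics.camera('wrist');cv2.imwrite('pics/w15.png',cv2.resize(c['frame'][110:290,50:320,::-1],None,fx=2.9,fy=2.9,interpolation=2))
c=optics.camera('side');cv2.imwrite('pics/s15.png',c['frame'][:,:,::-1])
E
```

```text
t: 19.3
position: [502.4, 74.1, 243.3]
tool_rot: [-1.224, 1.088, -0.197]
contact_force: [-0.3, -1.0, -0.3]
width: 0.761
```

View pics/w15.png

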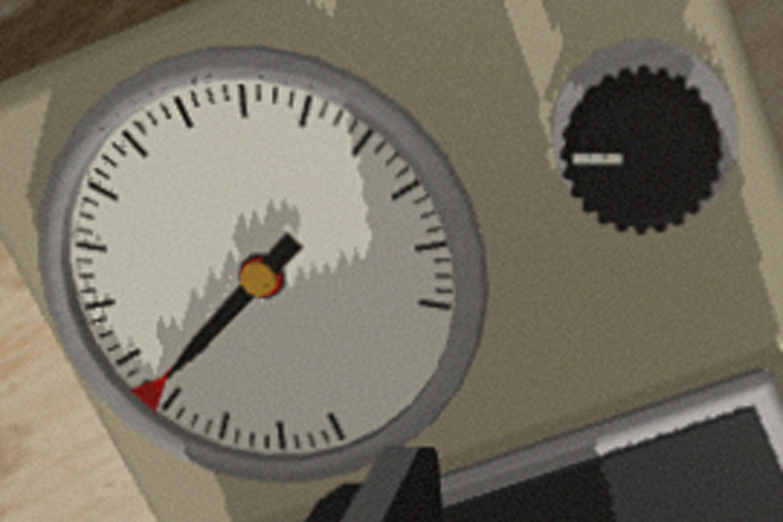

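View pics/s15.png

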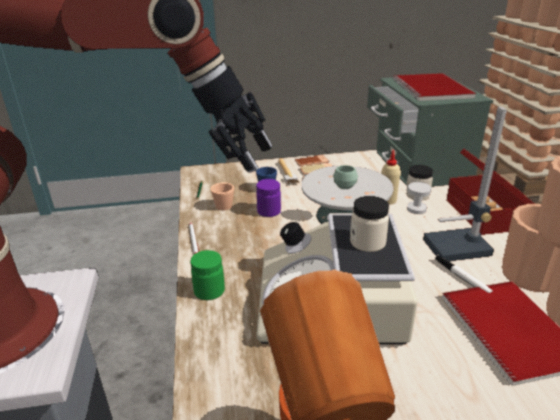

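The crop shows the red triangle's inner point at the needle's tip (about (165,377)). In the side view the jar stands upright at (369,224), the pots are where they were, and the arm is clear.

```bash
python3 -c "
from plant import hand_in
print(hand_in())"
```

```text
the job is handed in; nothing more can be done
None
```

The jar of slip is standing on the pan, the red target pointer is set to the needle's tip, and I handed the job in at about t = 19.5 s of the 64 s allowed. No verdict came back.

- **Jar:** I lowered the white, black-lidded jar onto the pan and let go with almost no load left on the arm. It stands upright, and two camera views put it within about 3 mm of the pan's centre.
- **Pointer:** I turned the knob about 90° counter-clockwise, in two stages. The last wrist picture, with the gripper clear, shows the red triangle's point at the needle's tip. From the top camera, just before I let go of the knob, the red triangle read 65.3° and the needle 64.3°. The first wrist view had read the needle at 66.3°. All of these differences are within the roughly 3.5° allowed.
- **Pots:** they look untouched in the last side picture. I compared them by eye only and did not re-measure them.
- **Where checks disagreed:** my measurement of the knob's axis was a few millimetres off, so about 21 N of side force built up during the first part of the turn. It went away once I shifted the arm. The knob did not slip in the fingers, and the force stayed under the limits.

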